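Close up the spice rack's end stop

TASK

Close up the spice rack: lift the release bar on top of the sliding end stop, hold it up clear of the notches while you slide the stop towards the jars, until the row is closed up against the fixed end and the sprung pad is about half pressed in. Then let the bar go and see that it drops fully home into the nearest notch (ease the stop a few millimetres if it has come down on a tooth instead), so that the pad keeps holding the row gently. Do not drag the lowered bar quickly over the teeth, do not squeeze the glass jars hard or tip them, and leave the things round the rack alone.

Things in the scene. Friction and masses are not known exactly. Their poses are not given: they have to be found in the camera images.
- rack: wooden spice rack, 90 x 320 mm, fixed to the worktop. Origin: centre of its underside; its y axis is the long axis. The fixed end plate (75 mm high) is at the -y end, inner face at y = -150 mm. Channel floor 10 mm above the origin, 46 mm wide between 24 mm high walls. The end stop slides in the rack's -y direction towards the jars.
- end_stop (a joint): travel in m of the grey end stop (82 x 50 mm): 0 at the rack's +y end, grows towards the jars (rack -y), at most 0.113. It starts in the parking stretch, between 0 and 0.015. It slides against about 6 N of friction and stays where it is left. With the row closed up the pad touches the jars at about 0.087.
- stop_top (a point): middle of the flat top of the grey end stop, 106 mm above the worktop
- release_bar (a joint): height in m by which the release bar is lifted: 0 is fully down, about 0.0055 resting on a tooth, 0.012 the upper stop. A spring pulls it down with about 3 N at 0, 4.5 N at 0.012. The catch at its foot is 5 mm wide along the slide with a rounded nose and drops in when within about 1 mm of a notch's middle. A red band shows on the stem while lifted.
- bar_grip (a point): middle of the black crossbar on top of the release bar: 56 mm along the rack's x, 18 mm along the rack's y (slide direction), 20 mm high, straight sides; 135 mm above the worktop when down. Under it 19 mm of free stem (10 mm square) above the end stop. It also serves to push the stop along, but a finger pressing on its side can keep it from dropping until it is drawn back.
- pad (a joint): how far in m the sprung pad in front of the end stop is pressed in: 0 free, 0.022 the rigid end of its travel. Spring 0.3 N per mm. Red rings on its guide pins reach the stop's face when it is about half pressed in.
- pad_face (a point): middle of the pad's rubber face (40 mm wide, 66 mm high, 57 mm above the worktop); 53 mm in front of the middle of the crossbar when not pressed
- jar_1: glass spice jar, 41 mm in diameter and 105 mm high, about 0.1 kg, dark cap; stands in the rack's channel. Origin at its underside's centre. The three jars stand in any order in a row with gaps of a few mm
- jar_2: as jar_1
- jar_3: as jar_1
- pepper_mill: dark wooden pepper mill, 58 mm in diameter, 170 mm high, loose bystander; origin at its underside
- salt_shaker: glass salt shaker, 44 mm in diameter, 90 mm high, loose bystander; origin at its underside
- onion: red onion, about 65 mm in diameter, 71 mm high, loose bystander; origin at its underside
- teeth (a point): point on the channel floor, 190 mm from the fixed end, amid a steel strip of square teeth under the end stop's way: notches 6.5 mm wide every 14 mm, teeth 7.5 mm wide and 6 mm high, over some 90 mm of the channel. The strip is clipped in by hand, so where its notches fall differs by up to 7 mm each time. Behind it (rack +y) is the plain parking stretch without teeth.

How it is judged:
By the outcome, as a careful person would: the job done as asked, in the order asked, and still so for the second after the job is handed in, with the robot touching nothing.
It also fails if it takes over 64 s, if anything falls off the work surface, if the arm or the gripper's body presses on something with over 40 N, if the wrist force passes 120 N, or if a joint passes its speed limit or range.

ROBOT

A 7-joint arm with a two-finger parallel gripper is mounted at the origin on a cart in front of the work surface, level with it; the furniture and walls round the work are solid. World frame = base frame: x ahead of the robot, y to its left, z up, the work surface at z = 0. Lengths are in mm, angles in rad, forces in N, time in s.
With the tool pointing down it reaches from about 425 to 825 mm from the base axis. Payload 3.6 kg.
Tool frame: the origin (TCP) lies at the very end of the fingers, on their centre line; the grasp point (between the pads) lies 19 mm behind it; x points along the fingers, y is the direction in which the jaws open and shut, and the axes are right-handed (so a half turn about x gives the same grasp; the last joint's range is limited). The gripper opens to 85 mm and grips with 20 to 120 N. Pads are 22 mm wide; open, the fingers measure 114 mm over their backs; the gripper's body (76 mm by 85 mm) begins 54 mm behind the grasp point. The pads swing forward as they close: fully open they stand 13 mm farther back than shut.
Start: joints at [-1.325, 0.615, -0.013, 1.423, 0.008, 1.103, -0.04], TCP at [175.096, 625.943, 231.297] pointing down, gripper open.
Joint ranges: [-3.12, 3.12], [-0.3, 2.06], [-1.34, 1.32], [0.26, 2.42], [-1.36, 4.5], [0.01, 1.98], [-2.84, 2.84]. Speed limits (rad/s): [2.79, 2.79, 3.14, 3.14, 3.14, 3.14, 3.14].

INTERFACE

Orientations are given as a unit quaternion [x, y, z, w].
In Python, from plant import * gives the robot as it stands.
- The arm moves only by the shell command python3 -m inch 'ROWS'. ROWS is JSON, a list of rows, each an object with "translation": the shift along the tool's x, y, z in m, a list of three; "dr": the turn, a rotation vector about the tool's x, y, z in rad, a list of three; "fingers": the gripper's target within -1 to 1 (fully open at 1, half-way at 0, shut at -1). In form: [{"translation": [dx, dy, dz], "dr": [wx, wy, wz], "fingers": fingers}, ...]. A call has 1 to 12 rows; each row shifts and turns the commanded pose from where the row before left it, along the tool's axes as they then stand; what a row does not reach is not made up. A row lasts 1/8 s, in which the tool goes at most 62.5 mm and 10.7 degrees, less where a joint would pass 70% of its speed; a pose out of reach is approached as far as the arm can. A call is refused whole if a number of a shift passes 0.0625 or a number of a turn 0.188, either way. A call with a gripper value outside its range is refused whole. The fingers move at their own pace and stop on an object; the grip force is fixed at half the most. Time passes only in rows, so rows that do not move let the fingers close. It gives the time, the measured TCP pose, the force and the opening at its end, in the units of the state.
- observe(): the state, without advancing time (a new reading comes with each control period).
- capture(name): name is "scene" or "side" or "wrist"; returns the picture (400x640x3 uint8, red, green, blue); there is no depth.
- get_calibration(name): a dict with "mtx" (3x3 intrinsics, pixels), "extrinsics" (4x4, takes a point from camera to world coordinates); the wrist camera has in their place "hand_eye" (4x4, takes a point from camera to tool coordinates, whose origin is the TCP and whose axes are the tool frame's). Camera axes: x right, y down, z forward; pixel columns grow to the right and rows downward; lengths in mm; the calibration is good to about 2 mm. A picture is of the moment at which its call begins: read the wrist's pose just before it. get_calibration takes no time and is no camera call.
- hand_in(): hands the job in, once; it reports no verdict.
The state is a dict: "time_s": time; "joint_positions": joint angles; "qd": joint speeds; "effort": joint torques, N m; "tcp_pos": TCP position; "orientation": TCP orientation; "force": force on the tool from outside, world axes, zero at the start; "ft_torque": the same for the moment, N m; "width": finger opening in mm.
Only numpy, scipy, OpenCV 4.12 (cv2) and the standard library are available. Lean on these libraries where they do the work, as an engineer would, in place of code of your own. Each camera call takes 0.05 s, during which the arm holds its last target. There are 200 camera calls.

## Working session

There is one attempt and no reset: what is moved stays moved. The work goes in short steps, Python scripts to look and compute and a shell command to move; the robot and the scene stay as the last step left them, time stands still between calls to the robot, and variables do not carry over. Pictures are saved under pics/ and viewed, about 8 in all and at most 12, crops included, and the job is handed in when it is done.

```bash
mkdir -p pics; ls
python3 - <<'E'
from plant import *
import cv2
o=observe();print(o)
for n in("scene","side","wrist"):
    im=capture(n);cv2.imwrite(f"pics/{n}0.png",im[:,:,::-1]);c=get_calibration(n);print(n,{k:(v.tolist() if hasattr(v,'tolist') else v) for k,v in c.items()})
E
```

```text
pics
{'time_s': 0.0, 'joint_positions': array([-1.32450829,  0.61591388, -0.01261446,  1.42491854,  0.00809019,
        1.1033619 , -0.0404139 ]), 'qd': array([ 0.00050086, -0.00085737,  0.00094068,  0.00046581,  0.00089477,
        0.00087743, -0.00020826]), 'effort': array([ 3.21791658e-04, -4.69207513e+01,  2.59110527e-01, -1.71034026e+01,
        9.87851556e-03,  9.49475187e-03, -4.07882240e-06]), 'tcp_pos': array([174.90541061, 625.23441202, 230.13508102]), 'orientation': array([ 0.09523479,  0.70065393, -0.09702505,  0.70042883]), 'force': array([ 0.16852599,  0.45177098, -0.31858973]), 'ft_torque': array([ 0.05863392, -0.03695711,  0.03302229]), 'width': 85.0131791971895}
scene {'mtx': [[449.5908503368733, 0.0, 319.5844672269441], [0.0, 449.5908503368733, 201.79596565945482], [0.0, 0.0, 1.0]], 'extrinsics': [[0.6363938814145732, -0.4560963840879296, 0.6220762944527063, -71.25138240406133], [-0.771009070270932, -0.4005881182547398, 0.49504966727903127, -604.5248593541926], [0.023406009015792255, -0.7946730446762633, -0.6065862764742624, 688.3281869668102], [0.0, 0.0, 0.0, 1.0]]}
side {'mtx': [[430.41059938968317, 0.0, 308.86566999208185], [0.0, 430.41059938968317, 195.74021143348708], [0.0, 0.0, 1.0]], 'extrinsics': [[-0.9176930040617561, 0.3301335198535373, -0.22102354934536728, 713.2653899698036], [0.39716504862098456, 0.7483624236114762, -0.5312378065238286, 383.5118442261758], [-0.009973687883674259, -0.5752960472621655, -0.8178844561149988, 894.6685054309825], [0.0, 0.0, 0.0, 1.0]]}
wrist {'mtx': [[330.333597875249, 0.0, 318.63570027051986], [0.0, 330.333597875249, 201.88899542697914], [0.0, 0.0, 1.0]], 'hand_eye': [[0.001720907610515567, -0.2812693478051812, 0.9596273195685092, -142.64333403400644], [0.9999985039634309, 0.00031631553361809395, -0.0017005926559774166, 0.3741426778027801], [0.0001747795595651092, 0.9596288104937917, 0.2812694713657606, -72.68248833581863], [0.0, 0.0, 0.0, 1.0]]}
```

View pics/scene0.png

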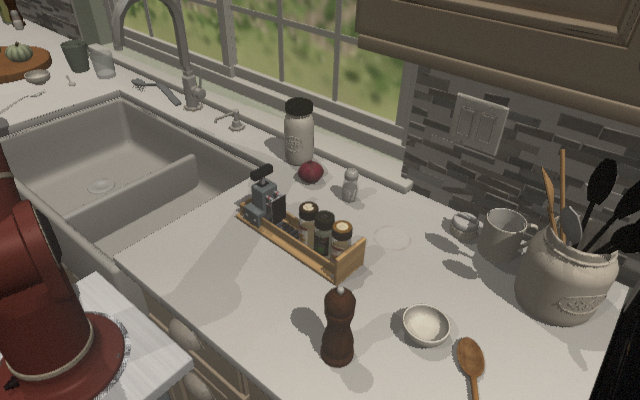

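View pics/side0.png

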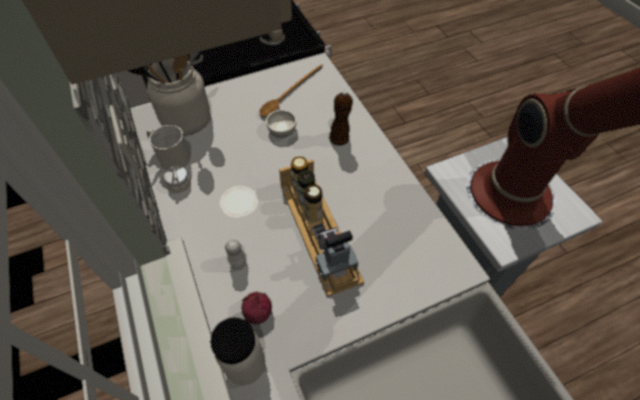

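Scene: the rack runs from about (240,212) to (350,260), with the black crossbar at about (262,172) and the end stop below it. Three jars stand at (308,215), (323,225) and (341,235). Side: the crossbar is at (340,238), and the fixed end at about (295,170). I'll enlarge both to measure.

Run:
```python
import cv2,numpy as np
a=cv2.imread("pics/scene0.png")[155:285,225:375];b=cv2.imread("pics/side0.png")[145:300,270:370]
a=cv2.resize(a,None,fx=3.0,fy=3.0,interpolation=cv2.INTER_CUBIC);b=cv2.resize(b,None,fx=3.5,fy=3.5,interpolation=cv2.INTER_CUBIC)
h=max(a.shape[0],b.shape[0]);c=np.zeros((h,a.shape[1]+b.shape[1],3),np.uint8);c[:a.shape[0],:a.shape[1]]=a;c[:b.shape[0],a.shape[1]:]=b
cv2.imwrite("pics/crop0.png",c);print(c.shape)
for n,(y0,y1,x0,x1) in dict(scene=(160,186,245,280),side=(228,252,322,358)).items():
    im=cv2.imread(f"pics/{n}0.png")[y0:y1,x0:x1];m=(im.max(2)<45).astype(np.uint8)
    k,l,s,ct=cv2.connectedComponentsWithStats(m)
    for i in range(1,k):
        if s[i,4]>8: print(n,s[i]+[x0,y0,0,0,0],ct[i]+[x0,y0])
```

```text
(542, 800, 3)
scene [256 170  14  10  29] [262.37931034 174.24137931]
side [322 233  30  19 240] [336.78333333 242.47083333]
```

View pics/crop0.png

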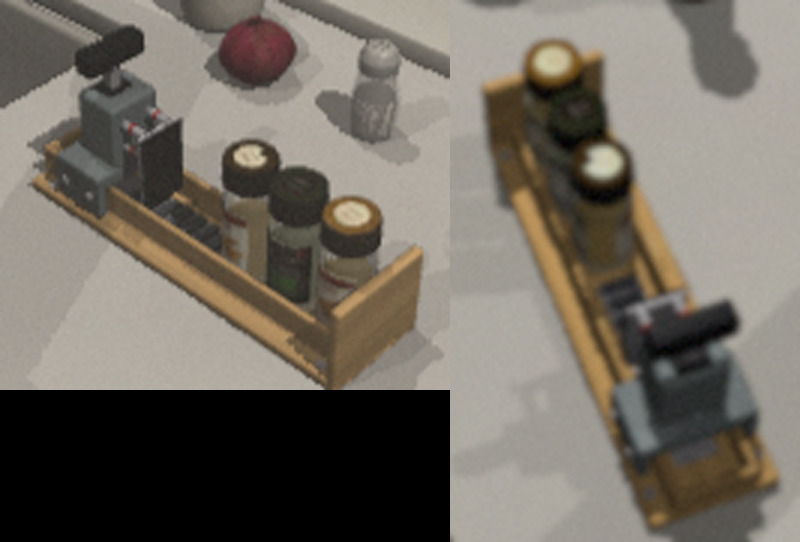

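The crop shows the crossbar centre at scene (261.7,172) and side (339.4,238.1), the pad in front of the stop with visible pins, a short strip of teeth, and the jars near the fixed end. Next I triangulate.

```bash
cat > h.py <<'E'
from plant import *
import numpy as np, cv2
from scipy.spatial.transform import Rotation as R
def ext(n,o=None):
    c=get_calibration(n)
    if n!="wrist": return np.array(c["mtx"]),np.array(c["extrinsics"])
    T=np.eye(4);T[:3,:3]=R.from_quat(o["orientation"]).as_matrix();T[:3,3]=o["tcp_pos"]
    return np.array(c["mtx"]),T@np.array(c["hand_eye"])
def ray(n,u,v,o=None):
    K,E=ext(n,o);d=E[:3,:3]@np.linalg.solve(K,[u,v,1]);return E[:3,3],d/np.linalg.norm(d)
def plane(n,u,v,z,o=None):
    p,d=ray(n,u,v,o);return (p+d*(z-p[2])/d[2]).round(1)
def tri(a,b):
    (p,d),(q,e)=a,b;s=np.linalg.lstsq(np.c_[d,-e],q-p,rcond=None)[0];x,y=p+d*s[0],q+e*s[1]
    return ((x+y)/2).round(1),np.linalg.norm(x-y).round(1)
def proj(n,P,o=None):
    K,E=ext(n,o);c=np.linalg.inv(E)@np.r_[P,1];u=K@c[:3];return (u[:2]/u[2]).round(1)
E
python3 - <<'E'
from h import *
S=lambda x,y:(225+x/3-.33,155+y/3-.33)
D=lambda x,y:(270+(x-450)/3.5-.36,145+y/3.5-.36)
f=lambda a,b:tri(ray("scene",*S(*a)),ray("side",*D(*b)))
print("bar",f((110,51),(693,326)))
print("barends",f((78,62),(737,316)),f((142,38),(648,335)))
for p in((110,51),): print(plane("scene",*S(*p),135))
print(plane("side",*D(693,326),135))
print("plate top",[plane("scene",*S(*p),75) for p in((417,250),(330,308))],[plane("side",*D(*p),75) for p in((484,88),(602,55))])
print("bottom",plane("scene",*S(330,388),0),plane("scene",*S(33,183),0),[plane("side",*D(*p),0) for p in((655,528),(776,483))])
print("caps",[plane("scene",*S(*p),105) for p in((251,155),(299,183),(352,212))],[plane("side",*D(*p),105) for p in((554,62),(577,105),(603,162))])
E
```

```text
bar (array([493.8,  11.2, 137.2]), np.float64(0.7))
barends (array([467.6,  16.4, 138.5]), np.float64(1.9)) (array([520.7,   5.8, 137.7]), np.float64(1.0))
[495.8  13.9 135. ]
[493.4   9.9 135. ]
plate top [array([ 523.2, -249.2,   75. ]), array([ 440.2, -238.9,   75. ])] [array([ 526.8, -248.8,   75. ]), array([ 439.8, -242.8,   75. ])]
bottom [ 442.  -241.7    0. ] [458.7  74.2   0. ] [array([538.6,  63.9,   0. ]), array([455.6,  67.5,   0. ])]
caps [array([ 499.1, -120.7,  105. ]), array([ 497.2, -165.7,  105. ]), array([ 496.7, -211.8,  105. ])] [array([ 482. , -227.4,  105. ]), array([ 482.3, -187.2,  105. ]), array([ 485.3, -137.5,  105. ])]
```

```bash
cat >> h.py <<'E'
def plan(target,yaw_deg,o=None):
    """tool-frame shift & rotvec to put TCP at target, pointing down, tool y along rack +-y (nearest)"""
    o=o or observe();M=R.from_quat(o["orientation"]);y=np.deg2rad(yaw_deg)
    best=None
    for s in(1,-1):
        ty=s*np.array([-np.sin(y),np.cos(y),0]);tx=np.array([0,0,-1.]);G=R.from_matrix(np.c_[tx,ty,np.cross(tx,ty)])
        w=(M.inv()*G).as_rotvec()
        if best is None or np.linalg.norm(w)<np.linalg.norm(best[0]): best=(w,G)
    d=np.array(target)-o["tcp_pos"]
    print("tcp",o["tcp_pos"].round(1),"shift tool before turn",M.inv().apply(d).round(1),"after turn",best[1].inv().apply(d).round(1),"turn",best[0].round(3),"force",o["force"].round(1),"w",round(o["width"],1),"t",o["time_s"])
E
python3 - <<'E'
from h import *
o=observe();print(R.from_quat(o["orientation"]).as_matrix().round(3))
plan([494,11,230],-4)
E
```

```text
[[-0.001  0.269  0.963]
 [-0.002  0.963 -0.269]
 [-1.    -0.002 -0.   ]]
tcp [174.9 625.4 230.4] shift tool before turn [   1.4 -505.7  472.8] after turn [ 4.000e-01 -5.906e+02  3.612e+02] turn [-0.203 -0.     0.002] force [0.  0.7 0.5] w 85.5 t 0.15
```

```bash
python3 -m inch '[{"translation":[0,-0.02,0.018],"dr":[0,0,0],"fingers":1},{"translation":[0,-0.035,0.032],"dr":[0,0,0],"fingers":1},{"translation":[0,-0.035,0.032],"dr":[0,0,0],"fingers":1},{"translation":[0,-0.035,0.032],"dr":[0,0,0],"fingers":1},{"translation":[0,-0.035,0.032],"dr":[0,0,0],"fingers":1},{"translation":[0,-0.035,0.032],"dr":[0,0,0],"fingers":1},{"translation":[0,-0.035,0.032],"dr":[0,0,0],"fingers":1},{"translation":[0,-0.035,0.032],"dr":[0,0,0],"fingers":1},{"translation":[0,-0.035,0.032],"dr":[0,0,0],"fingers":1},{"translation":[0,-0.035,0.032],"dr":[0,0,0],"fingers":1},{"translation":[0,-0.035,0.032],"dr":[0,0,0],"fingers":1},{"translation":[0,-0.035,0.032],"dr":[0,0,0],"fingers":1}]' && python3 -m inch '[{"translation":[0,-0.035,0.032],"dr":[0,0,0],"fingers":1},{"translation":[0,-0.035,0.032],"dr":[0,0,0],"fingers":1},{"translation":[0,-0.025,0.024],"dr":[0,0,0],"fingers":1},{"translation":[0,-0.010,0.010],"dr":[0,0,0],"fingers":1},{"translation":[0,0,0],"dr":[-0.1,0,0],"fingers":1},{"translation":[0,0,0],"dr":[-0.1,0,0],"fingers":1},{"translation":[0,0,0],"dr":[0,0,0],"fingers":1},{"translation":[0,0,0],"dr":[0,0,0],"fingers":1}]'
python3 - <<'E'
from h import *
o=observe();im=capture("wrist");cv2.imwrite("pics/wrist1.png",im[:,:,::-1])
np.save("o1.npy",np.r_[o["tcp_pos"],o["orientation"]])
plan([494,11,230],-4,o);print("bar predicted",proj("wrist",[494,11,135],o))
E
```

```text
time_s: 1.65
tcp_pos: [422.8, 134.8, 231.3]
orientation: [0.096, 0.701, -0.096, 0.701]
force: [0.1, 0.7, -0.0]
width: 85.3
time_s: 2.65
tcp_pos: [488.1, 9.5, 231.3]
orientation: [0.026, 0.707, -0.026, 0.706]
force: [0.8, -0.4, 0.8]
width: 85.3
tcp [488.1   9.5 231.3] shift tool before turn [1.3 1.9 5.8] after turn [1.3 1.9 5.8] turn [-0.003 -0.    -0.   ] force [ 0.8 -0.4  0.8] w 85.3 t 2.65
bar predicted [320.9 212.5]
```

View pics/wrist1.png

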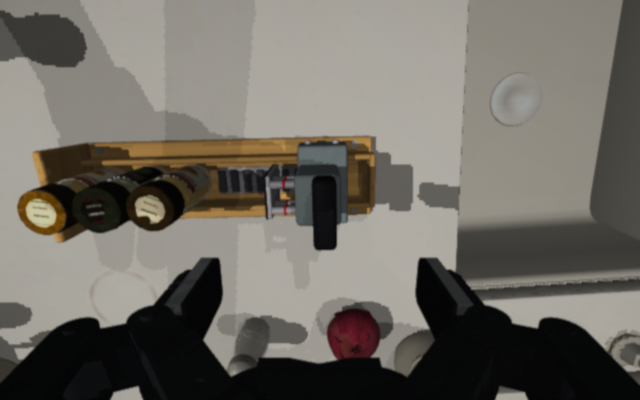

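Wrist view: the crossbar lies at about (324,211), upright in the image, so the jaws already lie across it. The jars are on the left at (45,208), (95,206) and (150,205), and the row of teeth is at x 220–265. I'll refine the bar and rack direction from masks.

Run:
```python
from h import *
a=np.load("o1.npy");o=dict(tcp_pos=a[:3],orientation=a[3:])
im=cv2.imread("pics/wrist1.png")
m=np.zeros((400,640),np.uint8);m[165:256,300:350]=(im.max(2)<50)[165:256,300:350]
k,l,s,c=cv2.connectedComponentsWithStats(m);i=1+s[1:,4].argmax();print(s[i],c[i])
r=cv2.minAreaRect(np.argwhere(l==i)[:,::-1].astype(np.float32));b=cv2.boxPoints(r);print(r)
print("top corners z145",[plane("wrist",*p,145,o) for p in b]); print("centre z135/145",plane("wrist",*r[0],135,o),plane("wrist",*r[0],145,o))
h=cv2.cvtColor(im,cv2.COLOR_BGR2HSV);w=cv2.inRange(h,(8,90,60),(28,255,255))
# long edge of rack: topmost & bottommost wood pixels per column
xs=np.arange(100,290);t=[np.flatnonzero(w[120:190,x])[0]+120 for x in xs if w[120:190,x].any()];p=np.polyfit(xs[:len(t)],t,1)
A,B=plane("wrist",100,np.polyval(p,100),24,o),plane("wrist",290,np.polyval(p,290),24,o);d=B-A;print("rack near wall",A,B,"yaw",np.degrees(np.arctan2(-d[0],d[1])))
```

```text
[ 300  165   42   85 2218] [323.96077547 203.13165014]
((322.6551818847656, 206.36209106445312), (84.70639038085938, 39.778785705566406), 85.2363510131836)
top corners z145 [array([455.3,  -1.5, 145. ]), array([455. ,  26.3, 145. ]), array([519.2,  28. , 145. ]), array([519.8,  -1.9, 145. ])]
centre z135/145 [489.2  12.7 135. ] [486.1  12.8 145. ]
rack near wall [ 436.9 -216.8   24. ] [446.6 -17.4  24. ] yaw -2.7850114694027264
```

```bash
python3 -m inch '[{"translation":[0,0.002,0.004],"dr":[-0.022,0,0],"fingers":1},{"translation":[0.02,0,0],"dr":[0,0,0],"fingers":1},{"translation":[0.025,0,0],"dr":[0,0,0],"fingers":1},{"translation":[0.025,0,0],"dr":[0,0,0],"fingers":1},{"translation":[0.02,0,0],"dr":[0,0,0],"fingers":1},{"translation":[0.015,0,0],"dr":[0,0,0],"fingers":1},{"translation":[0.009,0,0],"dr":[0,0,0],"fingers":1},{"translation":[0,0,0],"dr":[0,0,0],"fingers":1},{"translation":[0,0,0],"dr":[0,0,0],"fingers":1}]' && python3 -m inch '[{"translation":[0,0,0],"dr":[0,0,0],"fingers":0},{"translation":[0,0,0],"dr":[0,0,0],"fingers":-0.3},{"translation":[0,0,0],"dr":[0,0,0],"fingers":-0.5},{"translation":[0,0,0],"dr":[0,0,0],"fingers":-0.6},{"translation":[0,0,0],"dr":[0,0,0],"fingers":-0.8},{"translation":[0,0,0],"dr":[0,0,0],"fingers":-0.8},{"translation":[0,0,0],"dr":[0,0,0],"fingers":-0.8},{"translation":[0,0,0],"dr":[0,0,0],"fingers":-0.8}]'
python3 - <<'E'
from h import *
o=observe();im=capture("scene");im2=capture("wrist")
c=cv2.resize(im[130:290,210:400],None,fx=2.6,fy=2.6)[:,:,::-1];d=cv2.resize(im2,(480,300))[:,:,::-1]
out=np.zeros((416+184,494+300,3),np.uint8);out[:416,:494]=c;out[416:,:300]=cv2.resize(d,(294,184))[:,:294].repeat(1,0)[:, :294] if 0 else 0
cv2.imwrite("pics/grip2.png",c);cv2.imwrite("pics/wrist2.png",im2[:,:,::-1]);plan([494,11,117],-2.8,o)
E
```

```text
time_s: 3.82
tcp_pos: [493.1, 10.5, 117.8]
orientation: [0.018, 0.706, -0.018, 0.707]
force: [-1.1, 0.8, -0.3]
width: 85.4
time_s: 4.82
tcp_pos: [492.7, 11.6, 117.7]
orientation: [0.018, 0.707, -0.017, 0.707]
force: [-1.6, 4.0, 5.8]
width: 16.8
tcp [492.7  11.6 117.7] shift tool before turn [ 0.7 -0.5  1.3] after turn [ 0.7 -0.5  1.3] turn [-0.001  0.    -0.001] force [-1.6  4.   5.8] w 16.8 t 4.825
```

View pics/wrist2.png

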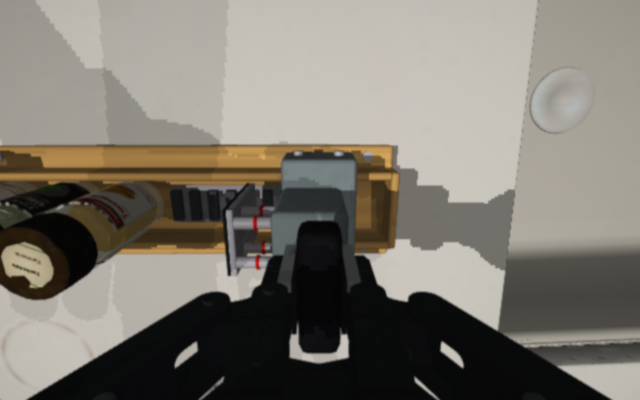

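Wrist view: the bar is held at (320,270) between the pads, and the pad's red rings stand well ahead of the stop's face (unpressed). Now lift.

```bash
python3 -m inch '[{"translation":[-0.003,0,0],"dr":[0,0,0],"fingers":-0.8},{"translation":[-0.003,0,0],"dr":[0,0,0],"fingers":-0.8},{"translation":[-0.0035,0,0],"dr":[0,0,0],"fingers":-0.8},{"translation":[0,0,0],"dr":[0,0,0],"fingers":-0.8},{"translation":[0,0,0],"dr":[0,0,0],"fingers":-0.8}]'
python3 - <<'E'
from h import *
o=observe();im=capture("scene");c=cv2.resize(im[130:290,210:400],None,fx=3,fy=3)[:,:,::-1]
cv2.imwrite("pics/lift3.png",c);plan([494,11,117],-2.8,o)
E
```

```text
time_s: 5.55
tcp_pos: [492.6, 11.5, 126.3]
orientation: [0.018, 0.707, -0.017, 0.707]
force: [1.0, 5.0, -4.4]
width: 17.0
tcp [492.6  11.5 126.3] shift tool before turn [ 9.3 -0.4  1.4] after turn [ 9.3 -0.4  1.4] turn [-0.001 -0.    -0.001] force [ 1.   5.  -4.4] w 17.0 t 5.55
```

View pics/lift3.png

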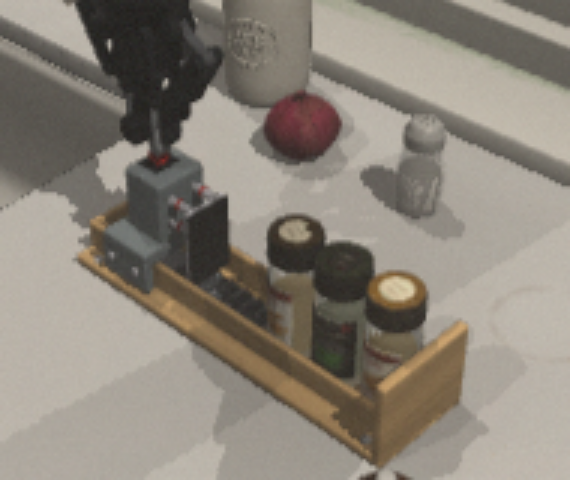

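The bar is lifted about 8.6 mm: the red band shows at (160,158) and the force is −4.4 N, which matches the spring. Now slide.

```bash
python3 -m inch '[{"translation":[0,-0.003,0],"dr":[0,0,0],"fingers":-0.8},{"translation":[0,-0.005,0],"dr":[0,0,0],"fingers":-0.8},{"translation":[0,-0.005,0],"dr":[0,0,0],"fingers":-0.8},{"translation":[0,-0.005,0],"dr":[0,0,0],"fingers":-0.8},{"translation":[0,-0.005,0],"dr":[0,0,0],"fingers":-0.8},{"translation":[0,-0.005,0],"dr":[0,0,0],"fingers":-0.8},{"translation":[0,-0.005,0],"dr":[0,0,0],"fingers":-0.8},{"translation":[0,-0.005,0],"dr":[0,0,0],"fingers":-0.8},{"translation":[0,-0.005,0],"dr":[0,0,0],"fingers":-0.8},{"translation":[0,-0.003,0],"dr":[0,0,0],"fingers":-0.8},{"translation":[0,-0.002,0],"dr":[0,0,0],"fingers":-0.8},{"translation":[0,-0.002,0],"dr":[0,0,0],"fingers":-0.8}]' && python3 -m inch '[{"translation":[0,-0.002,0],"dr":[0,0,0],"fingers":-0.8},{"translation":[0,-0.002,0],"dr":[0,0,0],"fingers":-0.8},{"translation":[0,-0.002,0],"dr":[0,0,0],"fingers":-0.8},{"translation":[0,-0.002,0],"dr":[0,0,0],"fingers":-0.8},{"translation":[0,-0.002,0],"dr":[0,0,0],"fingers":-0.8},{"translation":[0,-0.002,0],"dr":[0,0,0],"fingers":-0.8},{"translation":[0,-0.002,0],"dr":[0,0,0],"fingers":-0.8},{"translation":[0,-0.002,0],"dr":[0,0,0],"fingers":-0.8},{"translation":[0,-0.002,0],"dr":[0,0,0],"fingers":-0.8},{"translation":[0,-0.002,0],"dr":[0,0,0],"fingers":-0.8},{"translation":[0,-0.002,0],"dr":[0,0,0],"fingers":-0.8},{"translation":[0,0,0],"dr":[0,0,0],"fingers":-0.8}]'
python3 - <<'E'
from h import *
o=observe();im=capture("scene");w=capture("wrist");c=cv2.resize(im[140:290,225:385],None,fx=2.8,fy=2.8)[:,:,::-1];d=cv2.resize(w[100:330,100:400],(448,343))[:,:,::-1]
cv2.imwrite("pics/slide4.png",c);cv2.imwrite("pics/wrist4.png",d);cv2.imwrite("pics/wrist4f.png",w[:,:,::-1]);plan([494,11,117],-2.8,o)
E
```

```text
time_s: 7.1
tcp_pos: [490.2, -37.8, 126.3]
orientation: [0.018, 0.707, -0.017, 0.707]
force: [1.8, 6.0, -4.2]
width: 16.7
time_s: 8.6
tcp_pos: [489.1, -59.8, 126.3]
orientation: [0.018, 0.707, -0.017, 0.707]
force: [2.7, 5.9, -4.8]
width: 17.3
tcp [489.1 -59.8 126.3] shift tool before turn [ 9.4 70.9  1.3] after turn [ 9.3 70.9  1.4] turn [-0.001 -0.    -0.002] force [ 2.7  5.9 -4.8] w 17.3 t 8.6
```

View pics/wrist4f.png

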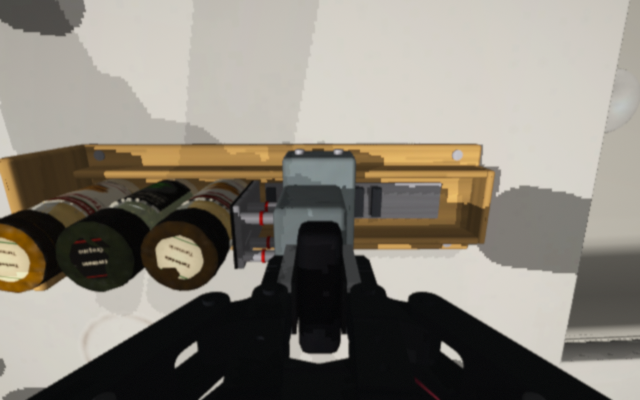

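The row is nearly closed and the pad stands right by the first jar at (240,220), with the rings at (262,217) not yet near the face. Notches show behind the stop at about (375,200). I'll measure the notch phase.

Run:
```python
from h import *
a=np.load("o1.npy");o1=dict(tcp_pos=a[:3],orientation=a[3:]);o=observe()
for f,oo,r0,r1,c0,c1 in(("wrist1",o1,174,186,212,272),("wrist4f",o,192,210,350,400)):
    g=cv2.imread(f"pics/{f}.png",0).astype(float)[r0:r1,c0:c1].mean(0);rm=(r0+r1)/2
    print(f);print(" ".join(f"{plane('wrist',c0+i,rm,16,oo)[1]:.1f}:{v:.0f}" for i,v in enumerate(g)))
im=cv2.imread("pics/wrist4f.png");h=cv2.cvtColor(im,cv2.COLOR_BGR2HSV);m=(cv2.inRange(h,(0,120,90),(8,255,255))|cv2.inRange(h,(172,120,90),(180,255,255)));m[:, :225]=0;m[:,300:]=0;m[290:]=0
k,l,s,c=cv2.connectedComponentsWithStats(m);print([(s[i,:5].tolist(),c[i].round(1).tolist()) for i in range(1,k) if s[i,4]>6])
```

```text
wrist1
-108.7:66 -107.6:67 -106.5:67 -105.4:67 -104.3:67 -103.2:61 -102.1:44 -101.0:30 -99.9:24 -98.7:24 -97.6:24 -96.5:24 -95.4:23 -94.3:23 -93.2:36 -92.1:53 -91.0:59 -89.9:57 -88.8:46 -87.7:32 -86.6:25 -85.5:24 -84.4:24 -83.3:24 -82.2:23 -81.1:22 -80.0:29 -78.9:51 -77.8:67 -76.6:71 -75.5:68 -74.4:55 -73.3:38 -72.2:30 -71.1:26 -70.0:22 -68.9:20 -67.8:19 -66.7:19 -65.6:28 -64.5:42 -63.4:47 -62.3:48 -61.2:45 -60.1:36 -59.0:26 -57.9:24 -56.8:25 -55.7:26 -54.5:26 -53.4:24 -52.3:20 -51.2:24 -50.1:54 -49.0:94 -47.9:104 -46.8:96 -45.7:75 -44.6:65 -43.5:64
wrist4f
-34.4:73 -33.6:74 -32.8:72 -32.0:67 -31.2:55 -30.4:45 -29.6:42 -28.9:42 -28.1:42 -27.3:42 -26.5:44 -25.7:44 -24.9:46 -24.1:61 -23.3:87 -22.5:99 -21.7:100 -20.9:92 -20.1:73 -19.3:56 -18.5:45 -17.7:32 -16.9:33 -16.1:40 -15.3:42 -14.5:42 -13.7:43 -12.9:43 -12.1:44 -11.3:44 -10.5:50 -9.7:71 -8.9:94 -8.1:101 -7.4:101 -6.6:101 -5.8:100 -5.0:101 -4.2:101 -3.4:101 -2.6:102 -1.8:102 -1.0:102 -0.2:102 0.6:103 1.4:102 2.2:102 3.0:101 3.8:101 4.6:101
[([265, 203, 3, 4, 10], [266.2, 204.7]), ([259, 212, 5, 13, 51], [260.6, 218.1]), ([261, 249, 4, 14, 48], [262.6, 255.7])]
```

Run:
```python
import cv2,numpy as np
a=cv2.imread("pics/wrist1.png")[160:225,200:300];b=cv2.imread("pics/wrist4f.png")[170:270,225:395]
a=cv2.resize(a,None,fx=6,fy=4,interpolation=cv2.INTER_CUBIC);b=cv2.resize(b,None,fx=600/170,fy=3.3)
cv2.imwrite("pics/teeth.png",np.vstack([a,b]))
```

```text
(no output)
```

View pics/teeth.png

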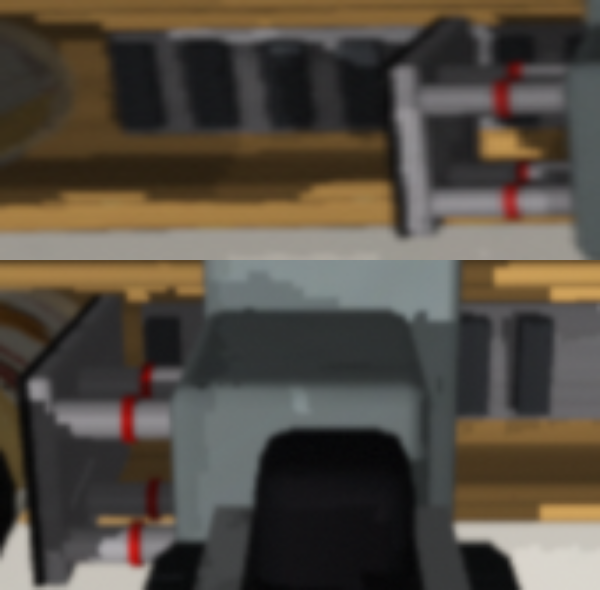

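Crop: the dark raised blocks are the teeth (7.5 mm wide, both views agree within 0.7 mm), which puts the notch middles near y = −62.9, −76.9 and −90.9. The rings are still well ahead of the face. I'll creep on and track the rings.

```bash
cat >> h.py <<'E'
def rings(name):
    o=observe();im=capture("wrist")[:,:,::-1];cv2.imwrite(f"pics/{name}.png",im)
    h=cv2.cvtColor(np.ascontiguousarray(im),cv2.COLOR_BGR2HSV);m=(cv2.inRange(h,(0,120,90),(8,255,255))|cv2.inRange(h,(172,120,90),(180,255,255)));m[:, :225]=0;m[:,300:]=0;m[290:]=0
    k,l,s,c=cv2.connectedComponentsWithStats(m);print([(s[i,4],c[i].round(1).tolist()) for i in range(1,k) if s[i,4]>6]);plan([489,-76.9,126.3],-2.8,o)
E
python3 -m inch '[{"translation":[0,-0.002,0],"dr":[0,0,0],"fingers":-0.8},{"translation":[0,-0.001,0],"dr":[0,0,0],"fingers":-0.8},{"translation":[0,-0.001,0],"dr":[0,0,0],"fingers":-0.8},{"translation":[0,0,0],"dr":[0,0,0],"fingers":-0.8}]'; python3 -c "from h import *;rings('r5')"
python3 -m inch '[{"translation":[0,-0.001,0],"dr":[0,0,0],"fingers":-0.8},{"translation":[0,-0.001,0],"dr":[0,0,0],"fingers":-0.8},{"translation":[0,-0.001,0],"dr":[0,0,0],"fingers":-0.8},{"translation":[0,-0.001,0],"dr":[0,0,0],"fingers":-0.8},{"translation":[0,0,0],"dr":[0,0,0],"fingers":-0.8}]'; python3 -c "from h import *;rings('r6')"
```

```text
time_s: 9.2
tcp_pos: [489.0, -63.4, 126.2]
orientation: [0.018, 0.707, -0.017, 0.707]
force: [3.0, 5.4, -4.2]
width: 16.9
[(np.int32(10), [268.2, 204.7]), (np.int32(49), [262.5, 218.1]), (np.int32(48), [264.6, 255.5])]
tcp [489.  -63.4 126.2] shift tool before turn [ -0.1 -13.5   0.7] after turn [ -0.1 -13.5   0.7] turn [-0.    -0.    -0.002] force [ 3.   5.4 -4.2] w 16.9 t 9.2
time_s: 9.88
tcp_pos: [488.8, -67.2, 126.3]
orientation: [0.018, 0.707, -0.016, 0.707]
force: [2.2, 7.5, -5.4]
width: 16.8
[(np.int32(50), [263.5, 218.5]), (np.int32(46), [265.5, 255.6])]
tcp [488.8 -67.2 126.3] shift tool before turn [-0.1 -9.6  0.7] after turn [-0.  -9.6  0.7] turn [-0.    -0.    -0.003] force [ 2.2  7.5 -5.4] w 16.8 t 9.875
```

```bash
python3 -m inch '[{"translation":[0,-0.001,0],"dr":[0,0,0],"fingers":-0.8},{"translation":[0,-0.001,0],"dr":[0,0,0],"fingers":-0.8},{"translation":[0,-0.001,0],"dr":[0,0,0],"fingers":-0.8},{"translation":[0,-0.001,0],"dr":[0,0,0],"fingers":-0.8},{"translation":[0,0,0],"dr":[0,0,0],"fingers":-0.8}]'; python3 -c "from h import *;rings('r7')"
python3 -m inch '[{"translation":[0,-0.001,0],"dr":[0,0,0],"fingers":-0.8},{"translation":[0,-0.001,0],"dr":[0,0,0],"fingers":-0.8},{"translation":[0,-0.001,0],"dr":[0,0,0],"fingers":-0.8},{"translation":[0,-0.001,0],"dr":[0,0,0],"fingers":-0.8},{"translation":[0,0,0],"dr":[0,0,0],"fingers":-0.8}]'; python3 -c "from h import *;rings('r8')"
```

```text
time_s: 10.55
tcp_pos: [488.6, -71.0, 126.2]
orientation: [0.018, 0.707, -0.016, 0.707]
force: [3.0, 7.2, -4.5]
width: 17.2
[(np.int32(47), [266.4, 218.4]), (np.int32(36), [268.2, 254.3])]
tcp [488.6 -71.  126.2] shift tool before turn [-0.1 -5.9  0.7] after turn [-0.1 -5.9  0.7] turn [-0.    -0.    -0.003] force [ 3.   7.2 -4.5] w 17.2 t 10.55
time_s: 11.22
tcp_pos: [488.4, -74.4, 126.2]
orientation: [0.018, 0.707, -0.016, 0.707]
force: [1.7, 8.4, -4.4]
width: 16.8
[(np.int32(43), [271.2, 218.7]), (np.int32(15), [272.9, 252.7])]
tcp [488.4 -74.4 126.2] shift tool before turn [-0.1 -2.4  0.7] after turn [-0.1 -2.4  0.7] turn [ 0.    -0.    -0.004] force [ 1.7  8.4 -4.4] w 16.8 t 11.225
```

The ring shift is now about 1.4 px per mm of travel, so the row has closed up. Ring gap to the face and force (8.4 N, of which about 3 N spring) both put half press at about −76.5, next to the notch estimated at −76.9.

```bash
python3 -m inch '[{"translation":[0,-0.001,0],"dr":[0,0,0],"fingers":-0.8},{"translation":[0,-0.001,0],"dr":[0,0,0],"fingers":-0.8},{"translation":[0,-0.0005,0],"dr":[0,0,0],"fingers":-0.8},{"translation":[0,0,0],"dr":[0,0,0],"fingers":-0.8},{"translation":[0,0,0],"dr":[0,0,0],"fingers":-0.8}]'
python3 - <<'E'
from h import *
rings('r9')
c=cv2.resize(capture("scene")[140:290,225:385],None,fx=2.5,fy=2.5)[:,:,::-1]
d=cv2.resize(cv2.imread("pics/r9.png")[130:300,140:400],(400,262),interpolation=cv2.INTER_CUBIC)
out=np.zeros((375,800,3),np.uint8);out[:,:400]=c;out[:262,400:]=d;cv2.imwrite("pics/c9.png",out)
E
```

```text
time_s: 11.9
tcp_pos: [488.3, -76.5, 126.2]
orientation: [0.019, 0.707, -0.016, 0.707]
force: [2.8, 8.9, -4.0]
width: 17.2
[]
tcp [488.3 -76.5 126.2] shift tool before turn [-0.1 -0.4  0.7] after turn [-0.1 -0.4  0.7] turn [ 0.    -0.    -0.004] force [ 2.8  8.9 -4. ] w 17.2 t 11.9
```

View pics/c9.png

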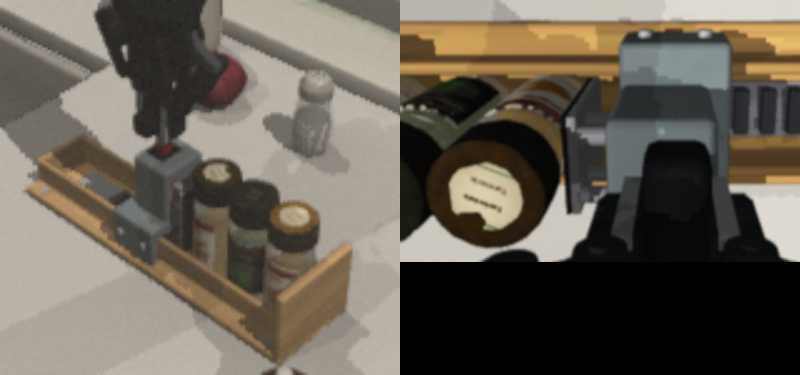

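The row is closed up and upright, the rings have just reached the stop's face, and teeth are visible behind the stop. I'll remeasure the notch phase here.

Run:
```python
from h import *
o=observe();g=cv2.imread("pics/r9.png",0).astype(float)[190:212,340:420].mean(0)
print(" ".join(f"{plane('wrist',340+i,201,16,o)[1]:.1f}:{v:.0f}" for i,v in enumerate(g)));print(plane('wrist',350,201,16,o))
```

```text
-58.9:58 -58.1:58 -57.3:60 -56.5:63 -55.7:67 -54.9:70 -54.1:74 -53.3:76 -52.5:77 -51.7:77 -50.9:77 -50.1:76 -49.3:74 -48.5:70 -47.7:61 -46.9:53 -46.1:43 -45.3:34 -44.5:39 -43.7:42 -42.9:43 -42.1:43 -41.3:44 -40.5:45 -39.8:45 -39.0:47 -38.2:60 -37.4:85 -36.6:98 -35.8:101 -35.0:96 -34.2:88 -33.4:67 -32.6:48 -31.8:34 -31.0:34 -30.2:40 -29.4:43 -28.6:44 -27.8:44 -27.0:45 -26.2:45 -25.4:46 -24.6:51 -23.8:70 -23.0:93 -22.2:102 -21.4:97 -20.6:77 -19.8:60 -19.0:50 -18.2:37 -17.4:29 -16.6:35 -15.8:42 -15.1:44 -14.3:44 -13.5:44 -12.7:45 -11.9:46 -11.1:47 -10.3:57 -9.5:80 -8.7:98 -7.9:104 -7.1:103 -6.3:103 -5.5:103 -4.7:103 -3.9:103 -3.1:104 -2.3:104 -1.5:104 -0.7:104 0.1:104 0.9:105 1.7:104 2.5:103 3.3:103 4.1:103
[490.2 -50.9  16. ]
```

The notch middle computes to −76.45 and the bar stands at −76.5. Let go.

```bash
python3 -m inch '[{"translation":[0,0,0],"dr":[0,0,0],"fingers":0.3},{"translation":[0,0,0],"dr":[0,0,0],"fingers":0.3},{"translation":[0,0,0],"dr":[0,0,0],"fingers":0.3},{"translation":[0,0,0],"dr":[0,0,0],"fingers":0.3},{"translation":[0,0,0],"dr":[0,0,0],"fingers":0.3}]'
python3 - <<'E'
from h import *
rings('r10')
c=cv2.resize(capture("scene")[140:290,225:385],None,fx=2.5,fy=2.5)[:,:,::-1]
d=cv2.resize(cv2.imread("pics/r10.png")[130:390,140:450],(400,335),interpolation=cv2.INTER_CUBIC)
out=np.zeros((375,800,3),np.uint8);out[:,:400]=c;out[:335,400:]=d;cv2.imwrite("pics/c10.png",out)
E
```

```text
time_s: 12.62
tcp_pos: [487.9, -80.2, 126.9]
orientation: [0.018, 0.707, -0.018, 0.707]
force: [-0.3, 0.2, 0.1]
width: 55.4
[]
tcp [487.9 -80.2 126.9] shift tool before turn [0.6 3.4 0.9] after turn [0.6 3.4 0.9] turn [-0.002  0.     0.   ] force [-0.3  0.2  0.1] w 55.4 t 12.625
```

View pics/c10.png

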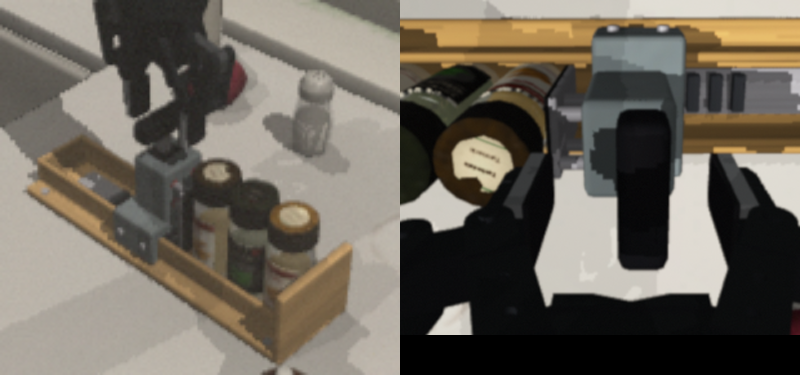

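The bar is released and looks down, with no red in the scene view. The arm sprang 3.7 mm when unloaded, so I'll back off upward and measure the bar height.

```bash
python3 -m inch '[{"translation":[0,0.003,0],"dr":[0,0,0],"fingers":1},{"translation":[-0.01,0,0],"dr":[0,0,0],"fingers":1},{"translation":[-0.02,0,0],"dr":[0,0,0],"fingers":1},{"translation":[-0.025,0,0],"dr":[0,0,0],"fingers":1},{"translation":[-0.025,0,0],"dr":[0,0,0],"fingers":1},{"translation":[-0.015,0,0],"dr":[0,0,0],"fingers":1},{"translation":[0,0,0],"dr":[0,0,0],"fingers":1},{"translation":[0,0,0],"dr":[0,0,0],"fingers":1}]'
python3 - <<'E'
from h import *
rings('r11');s=capture("scene");d=capture("side");cv2.imwrite("pics/scene11.png",s[:,:,::-1]);cv2.imwrite("pics/side11.png",d[:,:,::-1])
for n,im in(("scene",s),("side",d)):
  print(n,"pred down",[proj(n,[488.3,-76.5,z]) for z in(106,125,130.5,145,150.5)])
a=cv2.resize(s[170:260,265:365],None,fx=5,fy=5,interpolation=cv2.INTER_CUBIC)[:,:400]
b=cv2.resize(d[175:260,290:370],None,fx=5,fy=5,interpolation=cv2.INTER_CUBIC)
out=np.zeros((450,800,3),np.uint8);out[:450,:400]=a;out[:425,400:]=b;cv2.imwrite("pics/c11.png",out[:,:,::-1])
E
```

```text
time_s: 13.72
tcp_pos: [487.6, -76.9, 221.5]
orientation: [0.018, 0.707, -0.018, 0.707]
force: [0.3, -1.1, 0.2]
width: 85.3
[]
tcp [487.6 -76.9 221.5] shift tool before turn [95.2  0.   1.4] after turn [95.2  0.   1.4] turn [-0.002 -0.001 -0.   ] force [ 0.3 -1.1  0.2] w 85.3 t 13.725
scene pred down [array([289.4, 199.9]), array([289.2, 192.8]), array([289.2, 190.7]), array([289.1, 185.1]), array([289. , 182.9])]
side pred down [array([323.4, 211.9]), array([323.5, 207. ]), array([323.6, 205.6]), array([323.7, 201.8]), array([323.7, 200.3])]
```

View pics/c11.png

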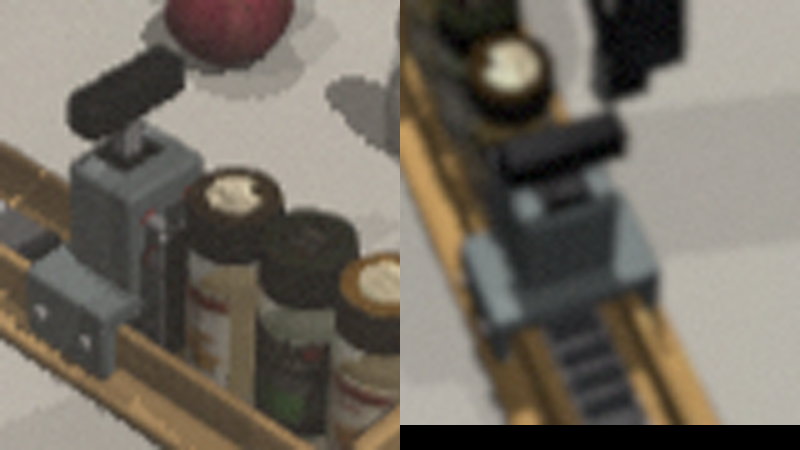

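No red is visible on the stem, and the ring shows right at the stop's face at (150,215). Numeric check of the bar height against the starting (down) state:

Run:
```python
from h import *
def bar(n,f,y0,y1,x0,x1,t):
    im=cv2.imread(f"pics/{f}.png")[y0:y1,x0:x1];m=(im.max(2)<t).astype(np.uint8);k,l,s,c=cv2.connectedComponentsWithStats(m);i=1+s[1:,4].argmax()
    r=cv2.minAreaRect(np.argwhere(l==i)[:,::-1].astype(np.float32));print(n,r[0],r[1],s[i,4]);return r[0][0]+x0,r[0][1]+y0
for t in(65,75):
  A=bar("scene","scene0",160,182,246,278,t);B=bar("side","side0",228,248,322,358,t)
  C=bar("scene","scene11",176,198,276,303,t);D=bar("side","side11",195,212,305,337,t)
  print(t,tri(ray("scene",*A),ray("side",*B)),tri(ray("scene",*C),ray("side",*D)))
  # red on stem
im=cv2.imread("pics/scene11.png");h=cv2.cvtColor(im,cv2.COLOR_BGR2HSV)[190:206,280:300];print("red stem px",int((((h[...,0]<8)|(h[...,0]>172))&(h[...,1]>120)&(h[...,2]>60)).sum()))
# bar from wrist: far end & y centre
o=observe();im=cv2.imread("pics/r11.png");m=(im.max(2)<45).astype(np.uint8);m[:,:290]=0;m[:,350:]=0;m[:160]=0;m[262:]=0
g=im.max(2)[235]; xs=np.flatnonzero(m[235]);print("cols",xs.min(),xs.max(),"y at 145",plane("wrist",(xs.min()+xs.max())/2,235,145,o))
g=cv2.cvtColor(im,cv2.COLOR_BGR2GRAY)[170:186,335:420].mean(0);print(" ".join(f"{plane('wrist',335+i,178,16,o)[1]:.1f}:{v:.0f}" for i,v in enumerate(g)))
```

```text
scene (15.303370475769043, 12.185394287109375) (11.871976852416992, 23.637954711914062) 234
side (14.5, 11.5) (15.0, 29.0) 337
scene (14.44117546081543, 12.735295295715332) (10.975909233093262, 25.038795471191406) 233
side (14.5, 8.0) (16.0, 29.0) 382
65 (array([497.7,  12.4, 133.8]), np.float64(5.0)) (array([492.7, -80.4, 135.9]), np.float64(6.5))
scene (13.583784103393555, 11.802702903747559) (24.278173446655273, 18.35159683227539) 261
side (14.5, 11.5) (15.0, 29.0) 356
scene (14.573527336120605, 12.95588207244873) (12.176399230957031, 26.067785263061523) 248
side (14.5, 8.0) (16.0, 29.0) 409
75 (array([496.6,  14.2, 134.9]), np.float64(8.5)) (array([492.7, -80.7, 135.5]), np.float64(6.3))
red stem px 0
cols 309 331 y at 145 [503.4 -76.5 145. ]
-59.4:48 -58.3:46 -57.2:44 -56.1:49 -55.1:54 -54.0:55 -52.9:55 -51.8:55 -50.8:53 -49.7:53 -48.6:54 -47.6:46 -46.5:35 -45.4:27 -44.3:28 -43.3:30 -42.2:31 -41.1:32 -40.1:32 -39.0:37 -37.9:54 -36.8:70 -35.8:73 -34.7:66 -33.6:50 -32.5:35 -31.5:26 -30.4:28 -29.3:31 -28.3:31 -27.2:32 -26.1:33 -25.0:37 -24.0:53 -22.9:70 -21.8:71 -20.8:56 -19.7:41 -18.6:30 -17.5:24 -16.5:28 -15.4:31 -14.3:31 -13.2:32 -12.2:32 -11.1:35 -10.0:52 -9.0:70 -7.9:76 -6.8:76 -5.7:76 -4.7:77 -3.6:77 -2.5:77 -1.5:77 -0.4:78 0.7:77 1.8:78 2.8:77 3.9:77 5.0:77 6.1:77 7.1:77 8.2:78 9.3:78 10.3:78 11.4:78 12.5:77 13.6:77 14.6:77 15.7:77 16.8:78 17.8:86 18.9:111 20.0:136 21.1:145 22.1:146 23.2:145 24.3:145 25.4:145 26.4:146 27.5:146 28.6:146 29.6:146 30.7:146
```

Run:
```python
from h import *
for n,p0,p1 in(("scene",(261.4,171.9),(290.3,188.5)),("side",(337,239.5),(320,203))):
    for z in(135,140.5): print(n,z,"res start(z135)",np.array(p0)-proj(n,[492.7,11.5,135]),"now",np.array(p1)-proj(n,[488.3,-76.5,z]))
# template: compare stem gap start vs now
a=cv2.imread("pics/scene0.png")[160:200,245:285];b=cv2.imread("pics/scene11.png")[176:216,273:313]
cv2.imwrite("pics/cmp.png",cv2.resize(np.hstack([a,b]),None,fx=9,fy=9,interpolation=cv2.INTER_CUBIC))
```

```text
scene 135 res start(z135) [ 0.3 -0.7] now [ 1.1 -0.4]
scene 140.5 res start(z135) [ 0.3 -0.7] now [1.2 1.7]
side 135 res start(z135) [-2.7  1.2] now [-3.6 -1.4]
side 140.5 res start(z135) [-2.7  1.2] now [-3.6  0. ]
```

View pics/cmp.png

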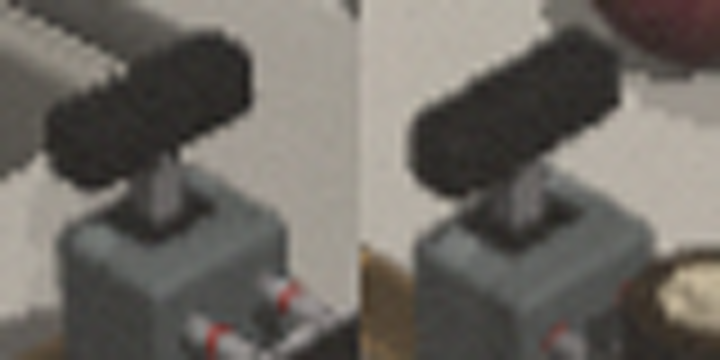

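Start (left) and now (right) show the same stem gap with no red band, so the bar is fully home. The ring sits right at the face. The gripper is open and clear, so I hand in.

```bash
python3 -c "
from plant import *
print(hand_in(),observe()['time_s'])"
```

```text
the job is handed in; nothing more can be done
the job is handed in; nothing more can be done
```

The spice rack is closed up and handed in at about 14 s. I gripped the crossbar, lifted it about 8.6 mm, and slid the stop about 88 mm until the row closed. With the pad about half pressed in, I let the bar go over a notch and backed off upwards with the gripper open.

**Last checks:**
- **Bar height:** no red shows on the stem, and the stem gap looks the same as at the start, when the bar was down. The scene camera's residual also fits fully down (−0.4 px) rather than resting on a tooth (+1.7 px).
- **Notch:** the bar stands at y = −76.5, and the notch middle works out to −76.45.
- **Pad and jars:** the pad's red rings are at the stop's face, the three jars stand upright, and the force on the tool read about zero once clear.

**What disagreed or was not checked:**
- **Side camera:** my side-camera readings were too coarse to confirm the bar height. Its residuals slightly favoured the raised position, and the two-view rays missed each other by 5 to 8 mm.
- **Arm spring-back:** the arm sprang about 3.7 mm when the gripper opened, but the bar's position had not changed afterwards.
- **Things round the rack:** I did not measure the pepper mill, salt shaker or onion again at the end. The arm never went near them.

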